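# Check a cello end block's bore with the probe rod

### The job

Take the probe rod by its blue handle out of its holder, and lower it upright, tip first, through the bore of the end block that the green disc lies on, without touching the jig or its blocks; the block with the red disc is not ready, so keep the rod out of its bore. Finish while still holding the rod: still, upright, centred in the bore within 4 mm, its tip about 20 mm below the underside of the block and hanging clear of the base board. Leave the two discs, the varnish jar and the small brass plane where they are.

Things in the scene. Friction and masses are not known exactly. Their poses are not given: they have to be found in the camera images.
- jig: Fixed jig; origin under the centre of its plywood base (130 x by 280 y by 15 mm) on the bench. On dark uprights it carries two pale end blocks at y = +75 and -75 mm, each 110 (x) x 100 (y) mm, underside 60 mm and top 100 mm above the bench, with a vertical through bore of 24 mm diameter at its centre and 45 mm of open space under it down to the base. Place and yaw vary.
- bore_left (a point): Centre of the bore's mouth on the top face of the block at the jig's +y end, 100 mm above the bench; z up. Bore diameter 24 mm, ringed by a black painted line, 40 mm deep to the underside of the block.
- bore_right (a point): The same for the block at the jig's -y end.
- disc_green: Loose green plastic disc, 24 mm in diameter, 8 mm thick, lying on top of the block to be checked, 36 mm from the bore's centre towards the jig's +x side. It may be on either block. Origin at the centre of its underside.
- disc_red: Loose red disc, same size, lying likewise on the other block, the one to leave alone. Origin at the centre of its underside.
- holder: Fixed dark wooden holder block 80 x 80 x 60 mm with a blind vertical hole at its centre, 14 mm in diameter and 50 mm deep, in which the rod stands. Origin at the centre of its underside, on the bench. Its place and yaw vary.
- rod_grip (a point): Centre of the probe rod's handle, where to grasp it; z along the rod, from tip to handle. Handle round, blue, 24 mm in diameter, 50 mm long, brass ring at its lower end; below it a round steel shank, 12 mm in diameter, 125 mm long. At the start the rod stands upright in the holder, this point 160 mm above the bench. Mass 0.11 to 0.21 kg.
- rod_tip (a point): Lower end of the rod, on its axis, 150 mm below the handle's centre; 10 mm above the bench at the start.
- jar_mid (a point): Loose amber varnish jar, 56 mm in diameter, 70 mm high, half-way up; a bystander.
- plane_mid (a point): Loose small brass finger plane, 36 x 100 mm, 46 mm high; point 20 mm above its underside; a bystander.
Mind the look-alikes: they are no part of the job. Leave any pink look-alike of the holder alone.

How it is judged:
By the outcome, as a careful person would: the job done as asked, in the order asked, and still so for the second after the job is handed in, while the arm keeps its last pose, push and grip.
It also fails if it takes over 43 s, if anything falls off the work surface, if the arm or the gripper's body presses on something with over 40 N, if the wrist force passes 120 N, or if a joint passes its speed limit or range.

### The arm

A 7-joint arm with a two-finger parallel gripper is mounted at the origin on the work surface. World frame = base frame: x ahead of the robot, y to its left, z up, the work surface at z = 0. Lengths are in mm, angles in rad, forces in N, time in s.
With the tool pointing down it reaches from about 400 to 875 mm from the base axis. Payload 4.4 kg.
Tool frame: the origin (TCP) lies at the very end of the fingers, on their centre line; the grasp point (between the pads) lies 19 mm behind it; z points along the fingers, y is the line along which they close (so a half turn about z gives the same grasp; the last joint's range is limited). The gripper opens to 85 mm and grips with 20 to 120 N. Pads are 22 mm wide; open, the fingers measure 114 mm over their backs; the gripper's body (76 mm by 85 mm) begins 54 mm behind the grasp point. The pads swing forward as they close: fully open they stand 13 mm farther back than shut.
Start: joints at [-0.066, 0.628, 0.038, 1.517, -0.027, 0.996, -0.02], TCP at [650.014, 0.027, 231.313] pointing down, gripper open.
Joint ranges: [-3.06, 3.06], [-0.37, 2.12], [-1.25, 1.32], [0.18, 2.47], [-1.1, 4.24], [0.23, 1.98], [-2.94, 2.94]. Speed limits (rad/s): [2.57, 2.57, 3.14, 3.14, 3.14, 3.14, 3.14].

### API

Orientations are given as [roll, pitch, yaw] about the fixed x, y, z axes, in that order (R = Rz(yaw) Ry(pitch) Rx(roll)).
In Python, from cell import ctrl gives the robot as it stands.
- The arm moves only by the tool step_arm, never from a script. Its argument "series" is a list that holds one entry, the list of rows, each a list of 7 numbers: the turn, a rotation vector about the tool's x, y, z as a fraction of full scale, then the shift along the tool's x, y, z as a fraction of full scale, then the closure, from 0 (fully open) to 1 (shut). In form: [[[ax, ay, az, tx, ty, tz, gripper], ...]]. A call has 1 to 12 rows; each row shifts and turns the commanded pose from where the row before left it, along the tool's axes as they then stand; what a row does not reach is not made up. Full scale, the value 1, is 150 mm for a shift and 45 degrees for a turn. A row lasts 1/10 s, in which the tool goes at most 50 mm and 8.59 degrees, less where a joint would pass 70% of its speed; a pose out of reach is approached as far as the arm can. A call with a number of a shift or a turn outside -1 to 1 is refused whole. A call with a gripper value outside its range is refused whole. The fingers move at their own pace and stop on an object; the grip force is fixed at half the most. Time passes only in rows, so rows that do not move let the fingers close. It gives the time, the measured TCP pose, the force, the opening and the grip force at its end, in the units of the state.
- ctrl.read_state(): the state, without advancing time (a new reading comes with each control period).
- ctrl.get_image(name): name is "scene" or "side" or "wrist"; returns a dict with "img" (480x640x3 uint8, red, green, blue), "fx", "fy", "cx", "cy" (pixels), "R" (3x3) and "t" (3): a world point X has camera coordinates R X + t. Camera axes: x right, y down, z forward; pixel columns grow to the right and rows downward; lengths in mm; the calibration is good to about 2 mm. A picture is of the moment at which its call begins. There is no depth.
- ctrl.finish_job(): hands the job in; it is judged then, once.
Trained networks look in a picture, given as the dict that the camera call returned (one of the last four; its "shot" number tells which), for a name from the list of things; names that differ only in an ending like _2 or _b are one class to them, and where a whole thing is asked for, a point or a joint stands for the part that bears it (a point fixed in the world has none). Each returns a list of dicts, best first, with "score" (0 to 1); they miss things now and then, are a little off and sometimes report something else, mostly with a low value. They report only what shows in the picture. A call takes as long as a camera call. They do not tell look-alikes from the thing itself.
- ctrl.recognise(picture, thing): "centre" ([column, row] in pixels, amid what is visible of it).
The state is a dict: "clock": time; "qpos": joint angles; "qd": joint speeds; "tau": joint torques, N m; "eef_pos": TCP position; "tool_rot": TCP orientation; "force": force on the tool from outside, world axes, zero at the start; "torque": the same for the moment, N m; "width": finger opening in mm; "gripper_force": force on a finger pad.
Only numpy, scipy, OpenCV 4.12 (cv2) and the standard library are available. Lean on these libraries where they do the work, as an engineer would, in place of code of your own. Each camera call takes 0.05 s, during which the arm holds its last target. There are 200 camera calls.

## Working session

There is one attempt and no reset: what is moved stays moved. The work goes in short steps, Python scripts to look and compute and a tool call to move; the robot and the scene stay as the last step left them, time stands still between calls to the robot, and variables do not carry over. Pictures are saved under pics/ and viewed, at most 10 in all, crops included, and the job is handed in when it is done.

Besides the shell and the picture viewer there is one more tool, called after "Emit:" as name(argument=value, ...) on one line, values as JSON. step_arm: Moves the arm, as the interface text tells. Shift numbers are shares of 150 mm and turn numbers shares of 45 degrees, none past 1 either way. Its arguments: {"type":"object","properties":{"series":{"type":"array","items":{"type":"array","items":{"type":"array","items":{"type":"number","minimum":-1,"maximum":1}}}}},"required":["series"]}

```bash
mkdir -p pics
cat > h.py <<'E'
import numpy as np,cv2
from cell import ctrl
def tri(obs):
    A=[];b=[]
    for im,(u,v) in obs:
        R=np.array(im["R"]);t=np.array(im["t"])
        for r,c in (((u-im["cx"])/im["fx"],0),((v-im["cy"])/im["fy"],1)):
            A.append(R[c]-r*R[2]);b.append(r*t[2]-t[c])
    X,res,_,_=np.linalg.lstsq(np.array(A),np.array(b),rcond=None);return X
def onz(im,p,z):
    R=np.array(im["R"]);t=np.array(im["t"])
    d=R.T@np.array([(p[0]-im["cx"])/im["fx"],(p[1]-im["cy"])/im["fy"],1]);c=-R.T@t
    return c+d*(z-c[2])/d[2]
def proj(im,X):
    q=np.array(im["R"])@np.array(X)+np.array(im["t"]);return im["fx"]*q[0]/q[2]+im["cx"],im["fy"]*q[1]/q[2]+im["cy"]
def save(im,n): cv2.imwrite("pics/"+n,cv2.cvtColor(im["img"],cv2.COLOR_RGB2BGR))
E
python3 - <<'E'
from h import *
a=ctrl.get_image("scene");b=ctrl.get_image("side")
save(a,"scene0.png");save(b,"side0.png")
for n in ["rod_grip","rod_tip","holder","bore_left","bore_right","disc_green","disc_red","jar_mid","plane_mid","jig"]:
    for k,im in (("sc",a),("si",b)):
        print(n,k,[(np.round(d["centre"]).tolist(),round(d["score"],2)) for d in ctrl.recognise(im,n)][:4])
print(ctrl.read_state())
for im in(a,b): print(-np.array(im["R"]).T@np.array(im["t"]))
E
```

```text
rod_grip sc [([460.0, 238.0], 0.56)]
rod_grip si [([279.0, 177.0], 0.55)]
rod_tip sc [([462.0, 237.0], 0.82), ([264.0, 294.0], 0.4)]
rod_tip si [([280.0, 180.0], 0.82), ([374.0, 245.0], 0.35)]
holder sc [([455.0, 212.0], 0.97), ([429.0, 328.0], 0.91), ([445.0, 269.0], 0.86), ([520.0, 269.0], 0.63)]
holder si [([282.0, 215.0], 0.97), ([327.0, 212.0], 0.79), ([262.0, 190.0], 0.6), ([228.0, 220.0], 0.56)]
bore_left sc [([265.0, 292.0], 0.63)]
bore_left si [([356.0, 297.0], 0.92)]
bore_right sc [([263.0, 289.0], 0.6)]
bore_right si [([351.0, 299.0], 0.86)]
disc_green sc [([292.0, 302.0], 0.47), ([459.0, 237.0], 0.42)]
disc_green si [([373.0, 242.0], 0.65)]
disc_red sc [([222.0, 269.0], 0.61)]
disc_red si []
jar_mid sc [([445.0, 417.0], 0.84)]
jar_mid si [([377.0, 199.0], 0.9)]
plane_mid sc [([176.0, 220.0], 0.75)]
plane_mid si [([318.0, 413.0], 0.78)]
jig sc [([264.0, 289.0], 0.69)]
jig si [([354.0, 298.0], 0.82)]
{'clock': 1.1, 'qpos': array([-0.06580479,  0.6284002 ,  0.03852194,  1.51741695, -0.0270163 ,
        0.99628324, -0.01999336]), 'qd': array([ 0.0004642 ,  0.00170284, -0.0011748 , -0.00159293,  0.00107723,
        0.0007828 ,  0.00075636]), 'tau': array([ 2.65763983e-04, -5.63288105e+01,  1.22609619e+00, -1.93786418e+01,
        1.09114681e-02,  1.69835464e-03,  2.45223916e-06]), 'eef_pos': array([6.50010276e+02, 2.18319141e-02, 2.31308256e+02]), 'tool_rot': array([ 3.14158226e+00, -3.70871724e-05,  1.57075576e+00]), 'force': array([-0.90701378,  0.54381629, -1.01485317]), 'torque': array([-0.03930282,  0.00661933, -0.00786453]), 'gripper_force': 0.0, 'width': 85.33652794571401}
[991.01270612  97.39584908 869.17268471]
[ 409.61380712 -842.21295565  710.71093489]
```

View pics/scene0.png

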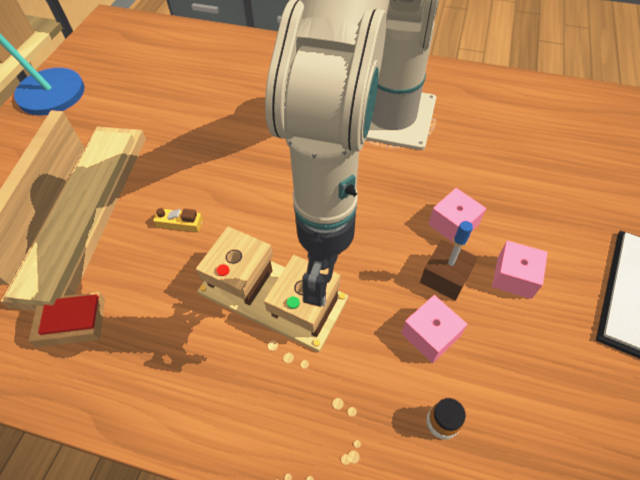

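View pics/side0.png

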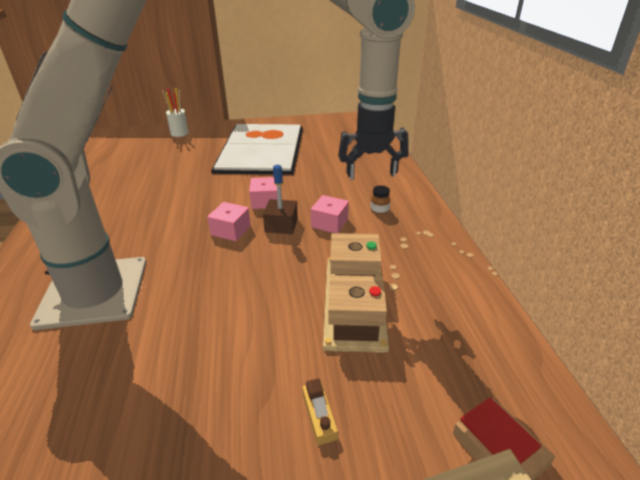

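The rod stands in the dark holder: handle at (463,233) in scene and (278,175) in side. The three pink blocks are look-alikes. The green disc is on the nearer block to the holder, at (293,302) in scene and (371,245) in side. The red disc is at (222,270) and (375,291).

```bash
cat >> h.py <<'E'
def blob(im,lo,hi,near=None,box=None):
    h=cv2.cvtColor(im["img"],cv2.COLOR_RGB2HSV);m=cv2.inRange(h,lo,hi)
    n,l,s,c=cv2.connectedComponentsWithStats(m)
    r=[(s[i,4],c[i].round(1).tolist(),s[i,:4].tolist()) for i in range(1,n) if s[i,4]>25]
    if near is not None: r=[x for x in r if np.hypot(x[1][0]-near[0],x[1][1]-near[1])<25]
    return sorted(r,key=lambda x:-x[0])[:3]
E
python3 - <<'E'
from h import *
a=ctrl.get_image("scene");b=ctrl.get_image("side");w=ctrl.get_image("wrist");save(w,"w0.png")
B=((100,120,40),(125,255,255));G=((50,120,60),(80,255,255));Rr=((0,200,120),(4,255,255))
pa=blob(a,*B,near=(463,233));pb=blob(b,*B,near=(278,175));print(pa,pb);X=tri([(a,pa[0][1]),(b,pb[0][1])]);print("handle",X,proj(a,X),proj(b,X))
g=[(im,blob(im,*G,near=n)) for im,n in((a,(293,302)),(b,(371,245)))];print([x[1] for x in g],tri([(i,x[0][1]) for i,x in g]))
g=[(im,blob(im,*Rr,near=n)) for im,n in((a,(222,270)),(b,(375,291)))];print([x[1] for x in g],tri([(i,x[0][1]) for i,x in g]))
print(onz(a,(234,257),100),onz(b,(357,292.5),100),onz(b,(355,246),100))
for n in ["bore_left","disc_green","disc_red"]: print(n,[(np.round(d["centre"]).tolist(),round(d["score"],2)) for d in ctrl.recognise(w,n)][:4])
E
```

```text
[(np.int32(255), [463.1, 232.3], [455, 222, 17, 22])] [(np.int32(110), [277.2, 173.6], [273, 166, 9, 17])]
handle [451.82687998 201.1325129  162.89984625] (np.float64(463.38550704567405), np.float64(231.83709628881797)) (np.float64(277.4934340010057), np.float64(173.83594566065688))
[[(np.int32(119), [292.8, 302.0], [287, 296, 13, 13])], [(np.int32(45), [370.9, 245.0], [367, 242, 9, 7])]] [639.527607   -65.49922117 105.18990303]
[[(np.int32(99), [222.5, 269.6], [217, 265, 12, 10])], [(np.int32(53), [374.9, 290.9], [371, 288, 9, 7])]] [ 610.41201492 -212.7960421   104.97713288]
[ 576.32266972 -204.23225207  100.        ] [ 575.74393367 -206.31062401  100.        ] [604.61202019 -56.14920331 100.        ]
bore_left [([257.0, 294.0], 0.9)]
disc_green [([306.0, 315.0], 0.89)]
disc_red [([92.0, 8.0], 0.4)]
```

View pics/w0.png

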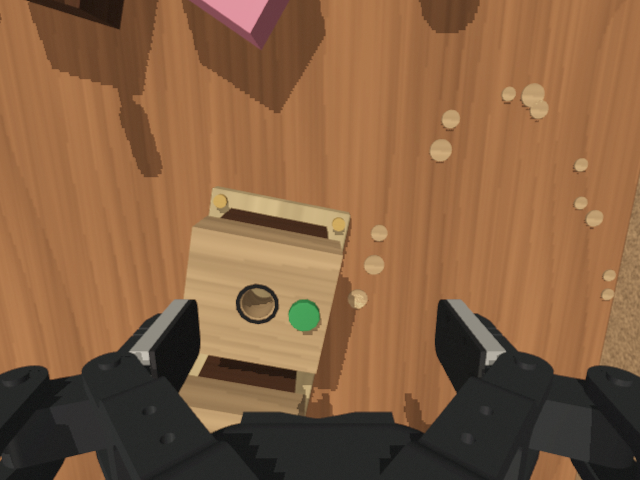

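The wrist view shows the green-disc bore ringed at (257,304), with the disc at (304,316). The handle measures (452,201,163) against a stated height of 160. The bore is about (604,-57), and the two disc centres are 150 mm apart as they should be. The rod's holder is the dark one at scene (450,265). The pink blocks at (458,212), (520,268) and (435,327) are look-alikes without a rod. I'll move above the rod and confirm it there with a crop.

Emit:
step_arm(series=[[[0,0,0,0.134,-0.132,0,0],[0,0,0,0.134,-0.132,0,0],[0,0,0,0.134,-0.132,0,0],[0,0,0,0.134,-0.132,0,0],[0,0,0,0.134,-0.132,0,0],[0,0,0,0.134,-0.132,0,0],[0,0,0,0.134,-0.132,0,0],[0,0,0,0.134,-0.132,0,0],[0,0,0,0.134,-0.132,0,0],[0,0,0,0.134,-0.132,0,0],[0,0,0,0,0,0,0],[0,0,0,0,0,0,0]]])

```text
clock: 2.6
eef_pos: [452.1, 201.3, 231.6]
tool_rot: [3.141, -0.0, 1.572]
force: [0.6, -0.5, 0.3]
width: 85.2
gripper_force: 0.0
```

Run:
```python
from h import *
a=ctrl.get_image("scene");w=ctrl.get_image("wrist");b=ctrl.get_image("side")
s=ctrl.read_state();print(s["eef_pos"],s["tool_rot"],s["qpos"])
B=((100,120,40),(125,255,255))
print(blob(w,*B),blob(b,*B,near=(278,175)))
for z in(160,185):print(proj(w,(451.8,201.1,z)))
ca=cv2.resize(a["img"][200:350,160:320],None,fx=3,fy=3);cw=cv2.resize(w["img"],(600,450))
im=np.hstack([cv2.resize(ca,(200,450)) if 0 else ca[:450,:480][:, :200] ,cw]);
save({"img":im},"w1.png")
# bore ring fit in scene
g=cv2.cvtColor(a["img"],cv2.COLOR_RGB2GRAY);m=((g<70)*255).astype(np.uint8)
for im2,n,tag in((a,(303,288),"sc"),(b,(355,246),"si")):
    gg=cv2.cvtColor(im2["img"],cv2.COLOR_RGB2GRAY);mm=((gg<90)*255).astype(np.uint8)
    N,l,st,c=cv2.connectedComponentsWithStats(mm)
    for i in range(1,N):
        cc=[st[i,0]+st[i,2]/2-.5,st[i,1]+st[i,3]/2-.5]
        if np.hypot(cc[0]-n[0],cc[1]-n[1])<15 and 10<st[i,4]<2000: print(tag,cc,st[i],onz(im2,cc,100))
```

```text
[452.97023149 200.04037254 231.38613427] [3.14083455e+00 3.38103487e-04 1.56883555e+00] [-0.49136741  0.40823562  0.02548359  1.94085272 -0.01330486  0.79214404
 -0.46059841]
[(np.int32(2183), [317.5, 256.0], [296, 225, 45, 61])] [(np.int32(110), [277.2, 173.6], [273, 166, 9, 17])]
(np.float64(314.1485694926855), np.float64(252.97388684360533))
(np.float64(313.81790780877276), np.float64(267.43177797845186))
sc [np.float64(308.0), np.float64(287.5)] [306 282   5  12  16] [602.34363784 -48.90058988 100.        ]
```

View pics/w1.png

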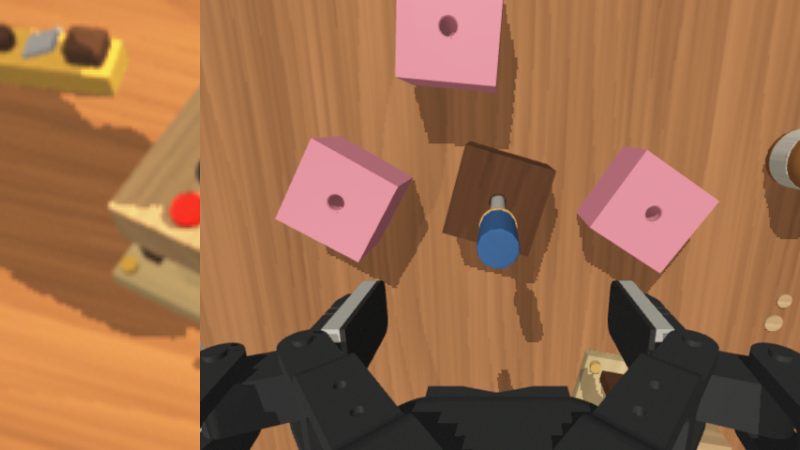

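The wrist crop shows the blue handle at picture (497,240), on the steel shank in the dark holder. The three pink blocks are empty, so this is the rod. It is between the fingers to within about 2 mm, so I'll descend and grip.

Emit:
step_arm(series=[[[0,0,0,0,0.008,0.12,0],[0,0,0,0,0,0.12,0],[0,0,0,0,0,0.12,0],[0,0,0,0,0,0.12,0],[0,0,0,0,0,0.12,0],[0,0,0,0,0,0,0],[0,0,0,0,0,0,0],[0,0,0,0,0,0,0]]])

```text
clock: 3.55
eef_pos: [454.1, 200.9, 142.1]
tool_rot: [3.14, -0.001, 1.57]
force: [0.4, -0.6, 0.3]
width: 85.3
gripper_force: 0.0
```

Emit:
step_arm(series=[[[0,0,0,0,0,0,1],[0,0,0,0,0,0,1],[0,0,0,0,0,0,1],[0,0,0,0,0,0,1],[0,0,0,0,0,0,1],[0,0,0,0,0,0,1],[0,0,0,0,0,0,1],[0,0,0,0,0,0,1],[0,0,0,0,0,0,1],[0,0,0,0,0,0,1]]])

```text
clock: 4.55
eef_pos: [453.3, 201.2, 141.6]
tool_rot: [3.141, -0.0, 1.571]
force: [-0.3, 0.1, 6.0]
width: 22.4
gripper_force: 58.5
```

Gripped: opening 22.4 mm, grip force 58 N. Lifting.

Emit:
step_arm(series=[[[0,0,0,0,0,-0.05,1],[0,0,0,0,0,-0.1,1],[0,0,0,0,0,-0.1,1],[0,0,0,0,0,-0.1,1],[0,0,0,0,0,-0.1,1],[0,0,0,0,0,-0.1,1],[0,0,0,0,0,-0.1,1],[0,0,0,0,0,-0.1,1],[0,0,0,0,0,-0.1,1],[0,0,0,0,0,-0.1,1],[0,0,0,0,0,-0.05,1],[0,0,0,0,0,0,1]]])

```text
clock: 5.75
eef_pos: [453.6, 201.2, 292.1]
tool_rot: [3.14, -0.001, 1.571]
force: [-0.5, 0.1, -1.6]
width: 22.6
gripper_force: 59.0
```

Run:
```python
from h import *
a=ctrl.get_image("scene");b=ctrl.get_image("side");w=ctrl.get_image("wrist")
s=ctrl.read_state();print(s["eef_pos"],s["tool_rot"],s["force"],s["width"])
p=s["eef_pos"]
for n,im in(("a",a),("b",b),("w",w)):
    print(n,"exp tip",proj(im,p-[0,0,131]),"grip",proj(im,p+[0,0,19]),[(np.round(d["centre"],1).tolist(),round(d["score"],2)) for d in ctrl.recognise(im,"rod_tip")][:2])
def crop(im,c): 
    x,y=[int(v) for v in c];y0=max(0,min(y-90,340));x0=max(0,min(x-50,540));print(x0,y0);return cv2.resize(im["img"][y0:y0+140,x0:x0+100],None,fx=4,fy=4,interpolation=cv2.INTER_CUBIC)
save({"img":np.hstack([crop(a,proj(a,p-[0,0,131])),crop(b,proj(b,p-[0,0,131]))])},"lift.png")
```

```text
[452.69138045 200.75970422 290.58548114] [-3.14023939e+00  6.83979199e-04  1.57076948e+00] [-0.72425911  0.57050351 -0.90850231] 22.53099234452201
a exp tip (np.float64(462.6945559815969), np.float64(233.2224147518441)) grip (np.float64(485.29048415231193), np.float64(177.81990680861378)) [([469.2, 214.7], 0.84), ([269.2, 287.1], 0.37)]
b exp tip (np.float64(277.91390398909436), np.float64(175.0042283627323)) grip (np.float64(274.0619076968265), np.float64(120.01100312852527)) [([276.4, 132.6], 0.89)]
w exp tip (np.float64(316.10342167725616), np.float64(229.23388972118605)) grip (np.float64(314.48820334817833), np.float64(330.87042000575616)) [([487.1, 414.9], 0.45)]
412 143
227 85
```

View pics/lift.png

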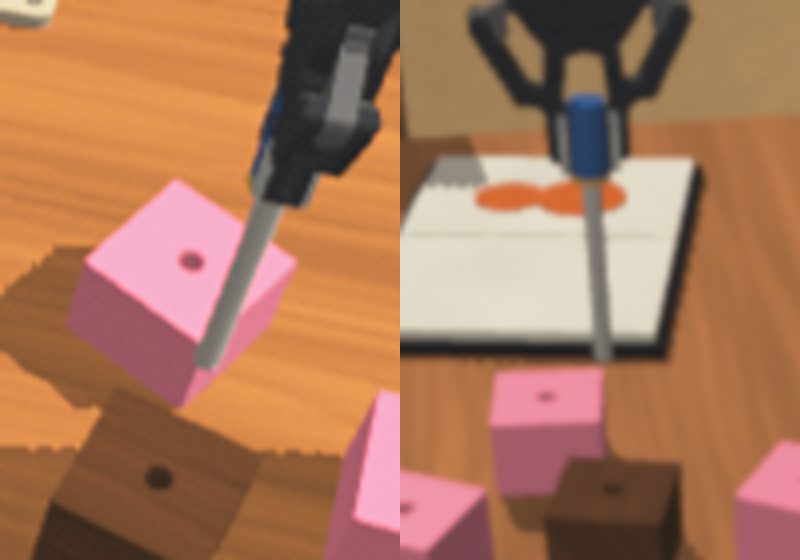

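Scene crop (left) puts the tip at pixel (463.8,233.5) against an expected (462.7,233.2). Side crop (right) puts it at (277.5,174) against (277.9,175). The rod hangs upright, about 160 mm clear of the bench, so I'll move over the green block's bore.

Emit:
step_arm(series=[[[0,0,0,-0.156,0.0915,0,1],[0,0,0,-0.156,0.0915,0,1],[0,0,0,-0.156,0.0915,0,1],[0,0,0,-0.156,0.0915,0,1],[0,0,0,-0.156,0.0915,0,1],[0,0,0,-0.156,0.0915,0,1],[0,0,0,-0.156,0.0915,0,1],[0,0,0,-0.156,0.0915,0,1],[0,0,0,-0.156,0.0915,0,1],[0,0,0,-0.156,0.0915,0,1],[0,0,0,-0.156,0.0915,0,1],[0,0,0,0,0,0,1]]])

```text
clock: 7.25
eef_pos: [605.2, -61.5, 290.4]
tool_rot: [3.142, 0.003, 1.565]
force: [-1.0, -0.7, -1.2]
width: 22.8
gripper_force: 59.1
```

Emit:
step_arm(series=[[[0,0,0,0,0,0,1],[0,0,0,0,0,0,1],[0,0,0,0,0,0,1]]])

```text
clock: 7.55
eef_pos: [603.8, -55.0, 291.2]
tool_rot: [-3.141, -0.001, 1.573]
force: [0.8, 0.1, -0.9]
width: 23.1
gripper_force: 59.1
```

Run:
```python
from h import *
a=ctrl.get_image("scene");b=ctrl.get_image("side");w=ctrl.get_image("wrist")
s=ctrl.read_state();print(s["eef_pos"],s["tool_rot"],s["force"],s["width"])
p=s["eef_pos"]
for n,im in(("a",a),("b",b),("w",w)):
    print(n,"exp tip",proj(im,p-[0,0,131]),"brass",proj(im,p-[0,0,6]),"bore",proj(im,(604.4,-57,100)),[(np.round(d["centre"],1).tolist(),round(d["score"],2)) for d in ctrl.recognise(im,"bore_left")][:2])
G=((50,120,60),(80,255,255))
g=blob(w,*G);print(g,onz(w,g[0][1],108))
save({"img":cv2.resize(w["img"][120:420,160:480],(640,600),interpolation=cv2.INTER_CUBIC)},"over.png")
np.save("w.npy",w,allow_pickle=True)
```

```text
[604.06260491 -55.56168946 291.45545987] [ 3.14147085e+00 -2.98969075e-04  1.57194527e+00] [-0.58955525  0.00797558 -0.98042163] 22.848808179388964
a exp tip (np.float64(302.6745709672297), np.float64(270.77823946206956)) brass (np.float64(298.72893023948956), np.float64(228.8526287034675)) bore (np.float64(303.4387275373182), np.float64(287.43139320362525)) [([269.2, 288.2], 0.73)]
b exp tip (np.float64(355.69918828897676), np.float64(223.83050693368085)) brass (np.float64(357.98996540758475), np.float64(172.93887429999742)) bore (np.float64(354.98898570148987), np.float64(246.23300245278537)) [([356.1, 297.5], 0.55), ([316.4, 412.9], 0.39)]
w exp tip (np.float64(316.24648385938275), np.float64(229.6570389991121)) brass (np.float64(315.447324399384), np.float64(301.8037882634274)) bore (np.float64(316.8193793044443), np.float64(214.82268465073733)) [([303.7, 211.0], 0.95)]
[(np.int32(550), [359.1, 224.8], [346, 212, 27, 26])] [640.21959628 -63.94404353 108.        ]
```

View pics/over.png

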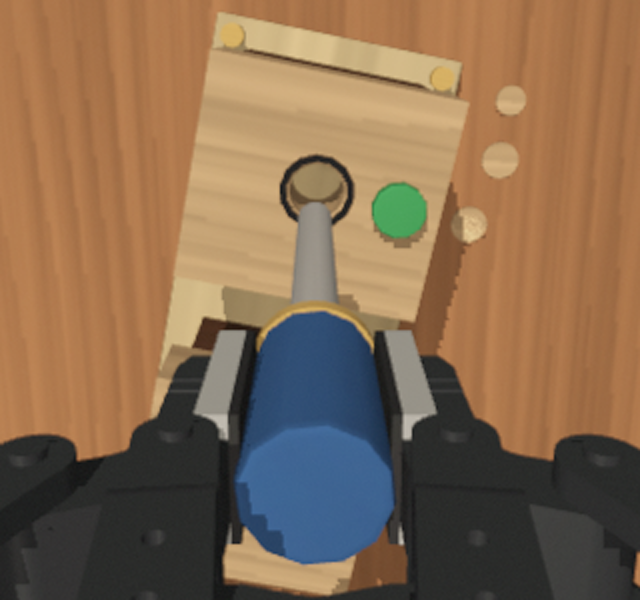

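The wrist crop shows the ring centre at (317,191) and the tip axis at (316,222), with the green disc at (399,210). The rod is over the green block about 2 mm off in y. I'll correct that, lower until the tip is just above the mouth, and check again.

Emit:
step_arm(series=[[[0,0,0,-0.012,0.003,0.07,1],[0,0,0,0,0,0.07,1],[0,0,0,0,0,0.07,1],[0,0,0,0,0,0.06,1],[0,0,0,0,0,0,1],[0,0,0,0,0,0,1],[0,0,0,0,0,0,1],[0,0,0,0,0,0,1]]])

```text
clock: 8.65
eef_pos: [605.0, -58.2, 251.3]
tool_rot: [3.14, 0.0, 1.571]
force: [0.7, -0.2, -1.2]
width: 22.5
gripper_force: 59.1
```

Run:
```python
from h import *
P=[]
for i in range(6): P.append(ctrl.read_state()["eef_pos"])
a=ctrl.get_image("scene");b=ctrl.get_image("side");w=ctrl.get_image("wrist")
s=ctrl.read_state();P.append(s["eef_pos"]);p=np.mean(P,0);print(p,s["tool_rot"],s["width"])
B=(604.8,-57.2,100)
for n,im in(("a",a),("b",b),("w",w)): print(n,"tip",np.round(proj(im,p-[0,0,131]),1),"ring",np.round(proj(im,p-[0,0,6]),1),"bore",np.round(proj(im,B),1))
def crop(im,c,k):
    x0,y0=int(c[0])-200//k,int(c[1])-400//k;print(x0,y0);return cv2.resize(im["img"][y0:y0+600//k,x0:x0+400//k],(400,600) if k!=8 else (400,600),interpolation=cv2.INTER_CUBIC)[:, :260] if 0 else cv2.resize(im["img"][y0:y0+75,x0:x0+33],(264,600),interpolation=cv2.INTER_CUBIC)
def cr(im,x0,y0): print(x0,y0);return cv2.resize(im["img"][y0:y0+75,x0:x0+50],(400,600),interpolation=cv2.INTER_CUBIC)
x=[proj(im,B) for im in(a,b)]
save({"img":np.hstack([cr(im,int(q[0])-25,int(q[1])-55) for im,q in zip((a,b),x)])},"near_ab.png")
x0,y0=240,150
save({"img":cv2.resize(w["img"][y0:y0+150,x0:x0+160],(640,600),interpolation=cv2.INTER_CUBIC)},"near_w.png")
```

```text
[604.97002561 -58.22156113 251.31943285] [ 3.14097593e+00 -3.34198320e-05  1.57075653e+00] 22.76655260192995
a tip [302.2 282.2] ring [298.3 243.7] bore [303.3 287.6]
b tip [355.7 239.3] ring [357.9 190.7] bore [355.2 246.3]
w tip [316.1 229.4] ring [315.5 301.4] bore [315.9 221.8]
278 232
330 191
```

View pics/near_ab.png

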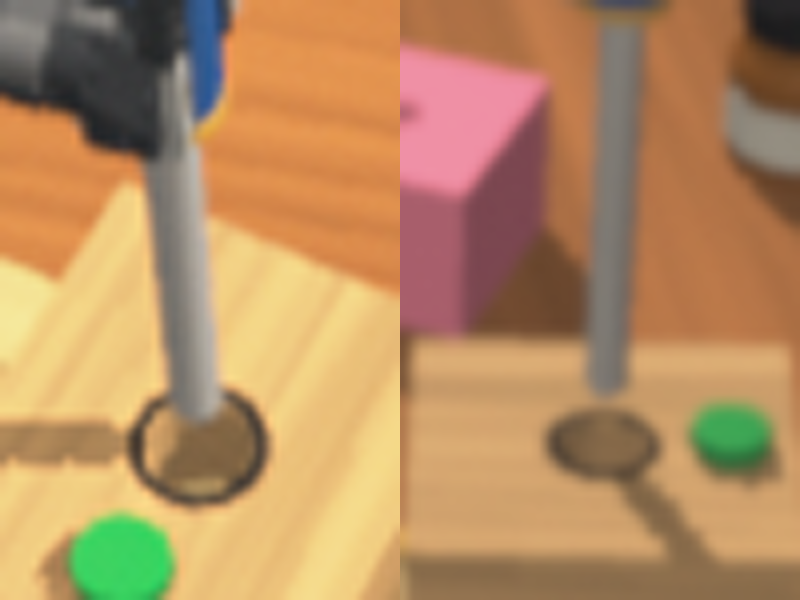

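View pics/near_w.png

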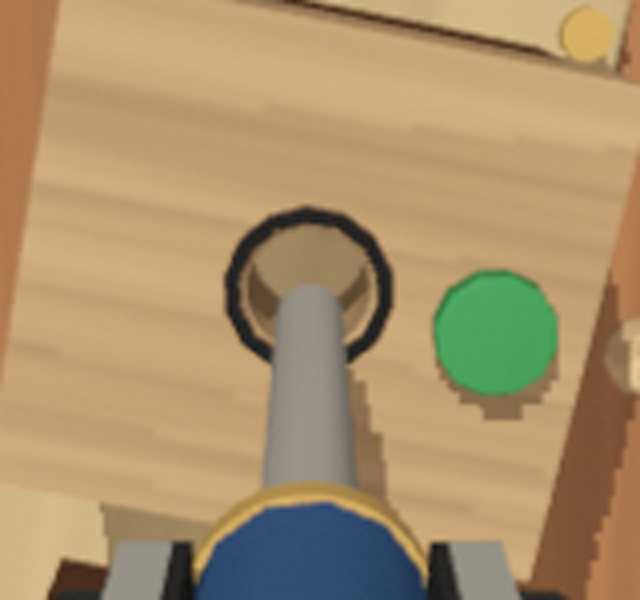

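All three views agree. The ring centre is at scene (302.6,287.5), side (355.4,246.4) and wrist (317.2,222). The extended rod axis meets each within about 1 mm, so I'll nudge y by 0.5 mm and lower into the green block's bore.

Emit:
step_arm(series=[[[0,0,0,0.0035,0,0,1],[0,0,0,0,0,0.06,1],[0,0,0,0,0,0.07,1],[0,0,0,0,0,0.07,1],[0,0,0,0,0,0.07,1],[0,0,0,0,0,0,1],[0,0,0,0,0,0,1]]])

```text
clock: 9.5
eef_pos: [604.5, -57.7, 209.8]
tool_rot: [-3.141, -0.0, 1.571]
force: [1.5, -0.7, -1.4]
width: 23.0
gripper_force: 59.1
```

Emit:
step_arm(series=[[[0,0,0,0,0,0.07,1],[0,0,0,0,0,0.07,1],[0,0,0,0,0,0.07,1],[0,0,0,0,0,0.05,1],[0,0,0,0,0,0,1],[0,0,0,0,0,0,1],[0,0,0,0,0,0,1],[0,0,0,0,0,0,1],[0,0,0,0,0,0,1]]])

```text
clock: 10.4
eef_pos: [604.9, -57.6, 171.7]
tool_rot: [3.141, -0.0, 1.571]
force: [0.6, 0.1, -1.3]
width: 22.5
gripper_force: 59.1
```

Run:
```python
from h import *
P=[]
a=ctrl.get_image("scene");b=ctrl.get_image("side");w=ctrl.get_image("wrist")
s=ctrl.read_state();p=s["eef_pos"];print(p,s["tool_rot"],s["force"],s["torque"],s["qd"].max(),s["clock"])
for im in (a,b,w): print(np.round(proj(im,[p[0],p[1],100]),1))
def cr(im,x0,y0,W,H,s): return cv2.resize(im["img"][y0:y0+H,x0:x0+W],s,interpolation=cv2.INTER_CUBIC)
save({"img":np.hstack([cr(a,283,245,40,60,(260,390)),cr(b,335,210,40,60,(260,390)),cr(w,255,150,120,180,(260,390))])},"in.png")
```

```text
[604.72848317 -57.66086379 171.52154509] [ 3.14123158e+00 -5.33198755e-06  1.57076861e+00] [-0.43987908 -0.0384038  -1.64196889] [-0.01445273  0.01872374 -0.00045299] 0.003099385537719986 10.55
[303.  287.5]
[355.2 246.4]
[315.7 253.8]
```

View pics/in.png

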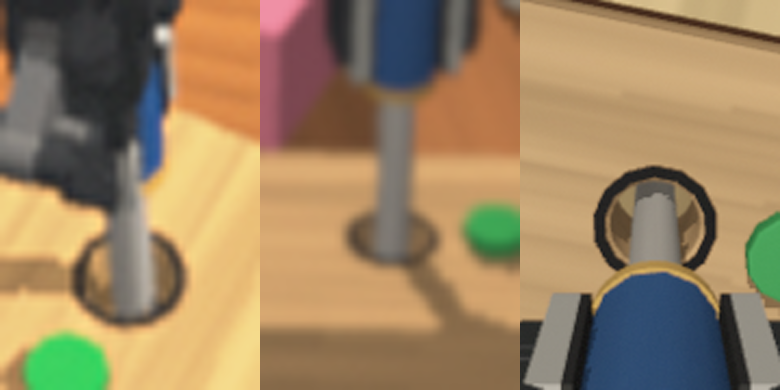

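In all three crops the shank passes through the middle of the green block's ring: scene 131 against 129, side 391 against 392, wrist 655 against 656 (enlarged columns). There is no contact force, the TCP at 171.5 puts the tip at about 40 mm, and the arm is still. Handing in.

```bash
python3 -c "
from cell import ctrl
print(ctrl.finish_job())"
```

```text
the job is handed in; nothing more can be done
None
```

The job is handed in, with no verdict returned: the arm holds the rod still and upright in the green-disc block's bore, centred to about 1 mm by the cameras, its tip about 20 mm below the block's underside, with no contact force showing.

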